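Show the tall tube from the dry-block heater to the inspection camera

TASK

Lift the clear cover off the dry-block heater by its bar handle and set it down the right way up on the middle of the black mat. Then draw the one tall tube out of its well and hold it up, cap uppermost, for the inspection camera: the middle of its label band on the lens's line of sight, 140 mm in front of the lens, and the tube leaning so that it is square to that line and upright in the camera's picture. Leave the short tubes in their wells, do not touch the camera or disturb the other things on the bench, and finish still holding the tube steadily there.

Things in the scene. Friction and masses are not known exactly. Their poses are not given: they have to be found in the camera images.
- heater: Dry-block heater, fixed: grey housing 240 mm wide (y), x from -133 (low keypad step) to +120 mm, deck 78 mm high. In its middle an aluminium block 95 (x) by 150 mm (y), its top 90 mm above the bench, with 3 x 5 wells at 28 mm pitch (x = -28..28, y = -56..56 mm), 17.6 mm wide, 45 mm deep. Origin on the bench under the block's centre; z up.
- cover: Loose cover, 0.25 to 0.5 kg: clear plastic box open below, 128 (x) by 190 (y) by 108 mm high, walls 3 mm, standing over the tubes on the heater's deck (rim 78 mm above the bench; the tall tube's cap is 12 mm under its roof). It must rise 95 mm or more to clear the tall tube. Origin: centre of the open rim; z up.
- cover_handle (a point): Centre of the cover's black bar handle: bar 14 mm thick (along the cover's x), 56 mm long (along y), 26 mm high, on two short steel stems; 134 mm above the cover's rim, the bar's underside 13 mm above its roof. Axes as the cover's.
- mat: Black rubber mat lying on the bench, fixed, 180 mm (x) by 240 mm (y), 3 mm thick, clear of other things. Origin at its middle on the bench.
- tall_tube: The tall tube: round glass, 16 mm diameter, 125 mm long with its grey screw cap (19 mm diameter, the top 22 mm), 20 to 45 g, in one of the wells, foot 45 mm above the bench, 80 mm of it above the block. The only tube longer than 85 mm. Origin: centre of its foot; z along the tube to the cap.
- label_band (a point): Middle of the white paper label band that goes right round the tall tube (36 mm high): on the tube's axis, 70 mm from its foot, 55 mm below the top of the cap.
- view_point (a point): Where the label band's middle is to be: the point in the air on the lens's line of sight, 140 mm in front of the lens glass (nothing visible there), 200 to 310 mm above the bench. Axes are the camera's: +x points back to the lens, z is up in its picture (the tube's z goes parallel to it), y sideways. Camera height, aim and tilt differ each time.
- lens (a point): Centre of the lens's front glass. The camera, a grey block 60 x 44 x 44 mm with a dark barrel 40 mm across and 40 mm long, is clamped to a post and looks down towards the robot's side, its line of sight 23 to 37 degrees below level. Axes as view_point.
- stand: Camera stand, fixed: grey base plate 150 (x) by 160 (y) by 16 mm and a steel post, 20 mm diameter, 490 mm high. Origin: on the bench at the middle of the plate's front (-x) edge; the post is at x = +70 mm. The camera hangs on the -x side of the post, its lens glass reaching over the bench about 60 mm in front of this origin.
- clamp: Clamp on the post, fixed, carrying the camera on a side plate. Origin: on the camera's tilt axis, in the middle of the grey camera block, 70 mm behind the lens glass; the black block 40 x 44 x 36 mm round the post is at x = +62 mm.
- cam_head (a joint): Tilt of the camera's line of sight below level, rad; a stiff friction joint, not to be moved.
- short_tube0: A short tube, 16 mm diameter and 85 mm long with a low grey cap 19 mm wide, in a well of the block, 40 mm standing above it; stays where it is. Origin: centre of its foot.
- short_tube1: A short tube, 16 mm diameter and 85 mm long with a low grey cap 19 mm wide, in a well of the block, 40 mm standing above it; stays where it is. Origin: centre of its foot.
- short_tube2: A short tube, 16 mm diameter and 85 mm long with a low grey cap 19 mm wide, in a well of the block, 40 mm standing above it; stays where it is. Origin: centre of its foot.
- mouse: Bystander: black computer mouse, 62 x 108 x 33 mm. Origin under its centre.
- timer: Bystander: white bench timer lying flat, 60 x 72 x 20 mm. Origin under its centre.
- marker: Bystander: white marker pen with black cap lying on the bench, 127 mm long (its x), 17 mm thick. Origin under its middle.
- bottle: Bystander: amber reagent bottle, 70 mm diameter, 140 mm high, blue cap. Origin under its centre.
- dishes: Bystander: stack of three clear dishes, 90 mm diameter, 46 mm high. Origin under its centre.
Things that resemble listed ones, but are neither listed nor needed, are in the scene too. Of the things like the cover, leave any that is orange or purple; of the rest the larger one is meant.

How it is judged:
By the outcome, as a careful person would: the job done as asked, in the order asked, and still so for the second after the job is handed in, while the arm keeps its last pose, push and grip.
It also fails if it takes over 58 s, if anything falls off the work surface, if the arm or the gripper's body presses on something with over 40 N, if the wrist force passes 120 N, or if a joint passes its speed limit or range.

ROBOT

A 7-joint arm with a two-finger parallel gripper is mounted at the origin on the work surface. World frame = base frame: x ahead of the robot, y to its left, z up, the work surface at z = 0. Lengths are in m, angles in rad, forces in N, time in s.
With the tool pointing down it reaches from about 0.425 to 0.975 m from the base axis. Payload 16.7 kg.
Tool frame: the origin (TCP) lies on the mounting face of the last link; the fingertips stand 173 mm ahead of it and the grasp point (between the pads) lies 155 mm ahead of it (bot.tip_extent is the z of the fingertips in the tool frame, in m); z points along the fingers, y is the line along which they close (so a half turn about z gives the same grasp; the last joint's range is limited). The gripper opens to 85 mm and grips with 20 to 120 N. Pads are 22 mm wide; open, the fingers measure 114 mm over their backs; the gripper's body (76 mm by 85 mm) begins 54 mm behind the grasp point. The pads swing forward as they close: fully open they stand 13 mm farther back than shut.
Start: joints at [1.06, 0.426, 0.074, 1.606, -0.034, 1.111, -0.067], TCP at [0.238, -0.632, 0.405] pointing down, gripper open.
Joint ranges: [-2.85, 2.85], [-0.5, 2.14], [-1.23, 1.37], [0.21, 2.46], [-1.02, 4.16], [0.16, 2.05], [-2.73, 2.73]. Speed limits (rad/s): [1.89, 1.89, 2.39, 2.39, 3.01, 3.01, 3.01].

INTERFACE

Orientations are given as a 3x3 rotation matrix whose columns are the frame's x, y, z axes.
In Python, from station import sensors, viewer, bot gives the robot as it stands.
- The arm moves only by the tool send_rows, never from a script. Its argument "targets" is a list of rows, each a list of 3 entries, a list of its own where there are three numbers: the shift along the tool's x, y, z in m, then the turn about the tool's z in rad, then the opening, from 0 (shut) to 1 (fully open). In form: [[[tx, ty, tz], spin, grip], ...]. A call has 1 to 5 rows; each row shifts and turns the commanded pose from where the row before left it, along the tool's axes as they then stand; what a row does not reach is not made up. A row lasts 1/8 s, in which the tool goes at most 62.5 mm and 10.7 degrees, less where a joint would pass 70% of its speed; a pose out of reach is approached as far as the arm can. A call is refused whole if a number of a shift passes 0.0625 or a number of a turn 0.188, either way. A call with a gripper value outside its range is refused whole. The fingers move at their own pace and stop on an object; "newtons" is the grip in N (left out, the last holds). Time passes only in rows, so rows that do not move let the fingers close. It gives the time, the measured TCP pose, the force, the opening and the grip force at its end, in the units of the state.
- sensors.state(): the state, without advancing time (a new reading comes with each control period).
- viewer.get_image(name): name is "side" or "top" or "wrist"; returns a dict with "image" (400x640x3 uint8, red, green, blue), "range_z" (400x640 float32, m along the optical axis (not along the pixel's ray), 0 where there is no reading), "K" (3x3 intrinsics, pixels), "cam_to_world" (4x4, takes a point from camera to world coordinates); the wrist camera has in their place "tool_from_camera" (4x4, takes a point from camera to tool coordinates, whose origin is the TCP and whose axes are the flange's). Camera axes: x right, y down, z forward; pixel columns grow to the right and rows downward; lengths in m; the calibration is good to about 2 mm. A picture is of the moment at which its call begins: read the wrist's pose just before it.
- bot.sign_off(): hands the job in; it is judged then, once.
Trained networks look in a picture, given as the dict that the camera call returned (one of the last four; its "shot" number tells which), for a name from the list of things; names that differ only in an ending like _2 or _b are one class to them, and where a whole thing is asked for, a point or a joint stands for the part that bears it (a point fixed in the world has none). Each returns a list of dicts, best first, with "confidence" (0 to 1); they miss things now and then, are a little off and sometimes report something else, mostly with a low value. They report only what shows in the picture. A call takes as long as a camera call. They do not tell look-alikes from the thing itself.
- viewer.boxes_of(picture, query): "pixel" ([column, row] in pixels, amid what is visible of it).
- viewer.regions_of(picture, query): "mask" (400x640 bool, what is visible of it) and "pixel" ([column, row] in pixels, amid what is visible of it).
- viewer.mark_of(picture, query): "pixel" ([column, row] in pixels: a listed point, or the origin of a listed thing).
The state is a dict: "time": time; "joints": joint angles; "joint_vel": joint speeds; "effort": joint torques, N m; "tcp_pos": TCP position; "ee_rot": TCP orientation; "force": force on the tool from outside, world axes, zero at the start; "moment": the same for the moment, N m; "width": finger opening in m; "grip_force": force on a finger pad.
Only numpy, scipy, OpenCV 4.12 (cv2) and the standard library are available. Lean on these libraries where they do the work, as an engineer would, in place of code of your own. Each camera call takes 0.05 s, during which the arm holds its last target. There are 200 camera calls.

## Working session

There is one attempt and no reset: what is moved stays moved. The work goes in short steps, Python scripts to look and compute and a tool call to move; the robot and the scene stay as the last step left them, time stands still between calls to the robot, and variables do not carry over. Pictures are saved under pics/ and viewed, at most 13 in all, crops included, and the job is handed in when it is done.

Besides the shell and the picture viewer there is one more tool, called after "Call:" by a JSON object that holds its "op" and its "data". send_rows: Moves the arm, as the interface text tells. Its arguments: {"type":"object","properties":{"targets":{"type":"array","items":{"type":"array"}},"newtons":{"type":"number"}},"required":["targets"]}

```bash
ls; mkdir -p pics; python3 - <<'E'
from station import sensors, viewer, bot
import cv2,numpy as np
s=sensors.state();print(s['time'],s['tcp_pos'],s['ee_rot'],s['width'],bot.tip_extent)
ims=[]
for n in ['top','side']:
    p=viewer.get_image(n);print(n,p['K'].tolist(),np.round(p['cam_to_world'],3).tolist())
    cv2.imwrite(f'pics/{n}0.png',p['image'][:,:,::-1])
    for q in ['heater','cover','cover_handle','mat','tall_tube','label_band','lens','stand','clamp','view_point']:
        for f in ('mark_of',):
            r=getattr(viewer,f)(p,q)
            out=[]
            for d in r[:4]:
                u,v=d['pixel'];z=p['range_z'][int(np.clip(v,0,399)),int(np.clip(u,0,639))]
                P=p['cam_to_world']@np.r_[np.linalg.inv(p['K'])@[u,v,1]*z,1]
                out.append((np.round([u,v]).tolist(),round(d['confidence'],2),np.round(P[:3],3).tolist()))
            print(q,out)
print(sensors.state()['time'])
E
```

```text
pics
0.0 [ 0.23821227 -0.63138152  0.40398576] [[ 9.35616854e-01  3.53016686e-01 -5.68031635e-04]
 [ 3.53017124e-01 -9.35616119e-01  1.17847149e-03]
 [-1.15439455e-04 -1.30312268e-03 -9.99999144e-01]] 0.08524796924751646 0.1734
top [[491.0724260401808, 0.0, 321.17511545834515], [0.0, 491.0724260401808, 198.34771264422275], [0.0, 0.0, 1.0]] [[0.02, -0.994, 0.104, 0.354], [-1.0, -0.019, 0.018, -0.03], [-0.015, -0.104, -0.994, 1.702], [0.0, 0.0, 0.0, 1.0]]
heater []
cover [([196.0, 240.0], 0.94, [0.377, 0.409, 0.083]), ([238.0, 289.0], 0.86, [0.224, 0.258, 0.105]), ([192.0, 183.0], 0.74, [0.568, 0.433, 0.081]), ([262.0, 200.0], 0.73, [0.504, 0.18, 0.184])]
cover_handle [([187.0, 244.0], 0.85, [0.364, 0.433, 0.104]), ([189.0, 180.0], 0.84, [0.576, 0.443, 0.081]), ([254.0, 191.0], 0.72, [0.527, 0.201, 0.222]), ([236.0, 289.0], 0.71, [0.225, 0.266, 0.109])]
mat [([418.0, 233.0], 0.74, [0.418, -0.335, 0.005])]
tall_tube []
label_band []
lens [([371.0, 137.0], 0.85, [0.749, -0.171, 0.015])]
stand [([363.0, 142.0], 0.72, [0.732, -0.143, 0.004]), ([370.0, 134.0], 0.3, [0.68, -0.138, 0.35])]
cl
[... 586 characters left out ...]
)]
cover_handle [([431.0, 275.0], 0.98, [0.574, 0.452, 0.112]), ([376.0, 228.0], 0.85, [0.529, 0.202, 0.222]), ([445.0, 224.0], 0.75, [0.369, 0.436, 0.095]), ([419.0, 172.0], 0.71, [0.227, 0.268, 0.125])]
mat [([259.0, 168.0], 0.64, [0.434, -0.332, 0.008])]
tall_tube [([225.0, 224.0], 0.51, [0.716, -0.317, 0.103]), ([271.0, 232.0], 0.4, [0.653, -0.169, -0.002])]
label_band [([261.0, 166.0], 0.67, [0.419, -0.332, 0.001])]
lens [([262.0, 219.0], 0.65, [0.69, -0.141, 0.36])]
stand [([266.0, 251.0], 0.89, [0.732, -0.153, -0.003])]
clamp [([253.0, 233.0], 0.69, [0.748, -0.137, 0.392]), ([264.0, 168.0], 0.49, [0.422, -0.315, 0.001]), ([376.0, 226.0], 0.21, [0.505, 0.201, 0.177])]
view_point []
1.1
```

View pics/top0.png

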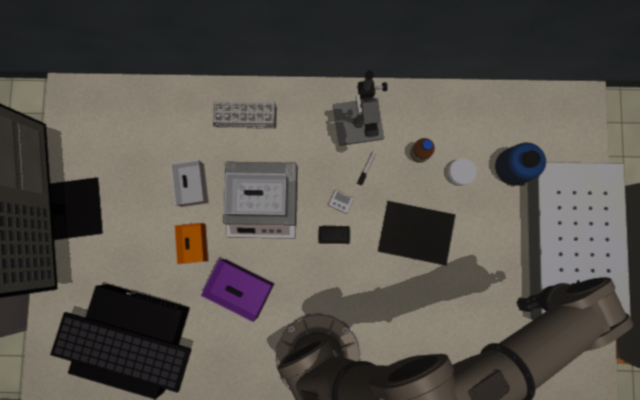

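View pics/side0.png

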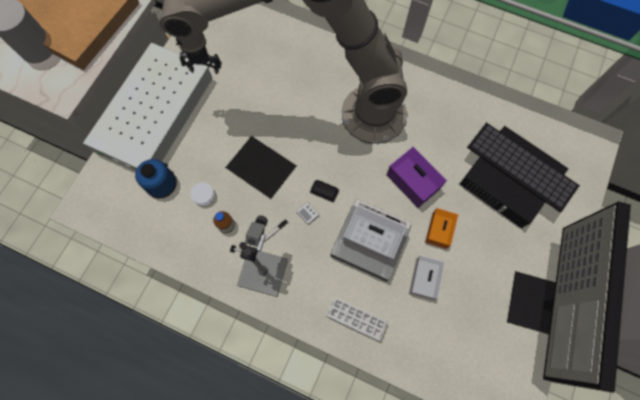

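Pictures: the cover candidates in top view are the clear one on the heater (254,191), a smaller grey-white one (187,183), an orange one (190,243) and a purple one (237,289). I choose the clear, larger one on the heater. The mat is at (418,233). The camera and stand are at about (365,115), with the lens facing the robot. Next I measure precisely and check a crop.

```bash
cat > h.py <<'E'
from station import sensors, viewer, bot
import cv2,numpy as np
def cloud(p,T=None):
    T=p['cam_to_world'] if T is None else T
    v,u=np.mgrid[:400,:640]; z=p['range_z']
    P=np.stack([u,v,np.ones_like(u)],-1)@np.linalg.inv(p['K']).T*z[...,None]
    W=P@T[:3,:3].T+T[:3,3]; W[z==0]=np.nan
    return W
def wrist():
    s=sensors.state();p=viewer.get_image('wrist')
    T=np.eye(4);T[:3,:3]=s['ee_rot'];T[:3,3]=s['tcp_pos']
    return s,p,T@p['tool_from_camera']
def rect(P):
    (c,wh,a)=cv2.minAreaRect((P[:,:2]*1000).astype(np.float32)); return np.round(c,1),np.round(wh,1),round(a,1)
def to_tool(s,dw): return np.round(s['ee_rot'].T@np.asarray(dw),4)
E
python3 - <<'E'
from h import *
def sel(W,lo,hi): return np.all((W>lo)&(W<hi),-1)
crops=[]
for n in ['top','side']:
    p=viewer.get_image(n);W=cloud(p);I=p['image'].astype(int)
    h=W[sel(W,[.47,.12,.205],[.58,.28,.24])];print(n,'bar',len(h),rect(h),np.nanmedian(h[:,2]))
    r=W[sel(W,[.4,.05,.175],[.65,.33,.198])];print('roof',len(r),rect(r),np.median(r[:,2]))
    d=W[sel(W,[.3,.0,.06],[.7,.36,.086])];print('deck',len(d),rect(d),np.median(d[:,2]))
    m=W[sel(W,[.25,-.55,-.02],[.56,-.2,.02])&(I.max(-1)<40)];print('mat',len(m),rect(m))
    c=W[sel(W,[.55,-.3,.2],[.9,.05,.6])];print('cam',len(c),np.round(np.percentile(c,[1,50,99],axis=0),3).tolist())
    b=W[sel(W,[.6,-.3,.01],[.95,.05,.03])];print('base',len(b),rect(b))
    np.save(f'pics/{n}cam.npy',c)
    ref=[(254,191),(376,228)][n=='side']
    for (u,v) in [ref,[(370,120),(258,235)][n=='side']]:
        crops.append(cv2.resize(p['image'][v-50:v+50,u-60:u+60,::-1],(396,300),interpolation=cv2.INTER_CUBIC))
cv2.imwrite('pics/c1.png',np.vstack([np.hstack(crops[:2]),np.hstack(crops[2:])]))
E
```

```text
top bar 97 (array([524.2, 203.1]), array([14.4, 56.3]), 0.2) 0.22319515297914183
roof 2399 (array([524.6, 203.6]), array([129.3, 191.2]), 0.2) 0.18581087831463416
deck 2053 (array([473.2, 203.9]), array([241. , 344.2]), 90.0) 0.07701351674957668
mat 3376 (array([ 419.7, -330. ]), array([233. , 174.1]), 79.5)
cam 1116 [[0.676, -0.18, 0.341], [0.753, -0.131, 0.385], [0.817, -0.1, 0.49]]
base 1261 (array([ 774.1, -121.9]), array([347.7, 347. ]), 1.8)
side bar 78 (array([528.2, 204.2]), array([15.5, 54.4]), 1.7) 0.22243998389003772
roof 1818 (array([528.3, 204.6]), array([131.2, 190.2]), 0.1) 0.18518963663378485
deck 1484 (array([475.2, 206.6]), array([244.3, 353.1]), 88.7) 0.07668921860189282
mat 1998 (array([ 423.1, -332. ]), array([229.7, 168.7]), 79.9)
cam 851 [[0.68, -0.179, 0.219], [0.769, -0.126, 0.385], [0.825, -0.098, 0.489]]
base 1355 (array([ 770. , -126.9]), array([340.8, 326.2]), 5.9)
```

View pics/c1.png

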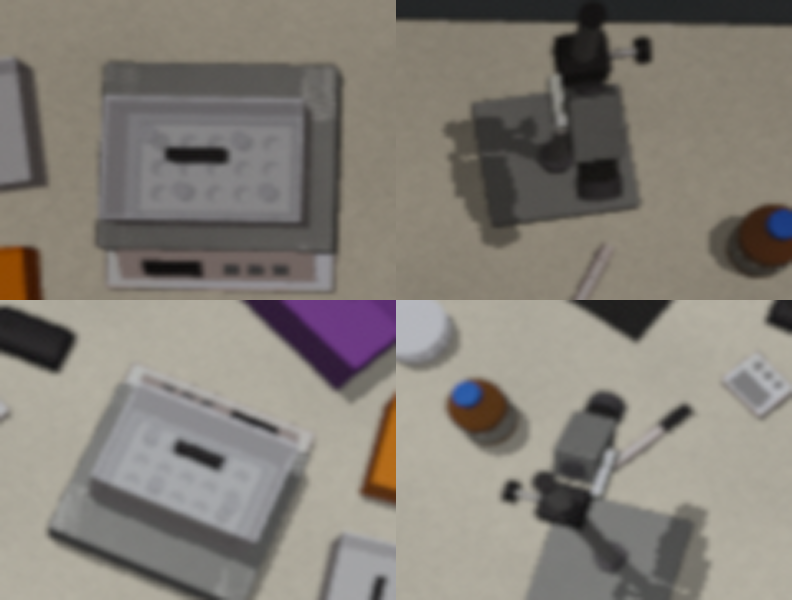

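Crop: the chosen cover is the clear box with the black bar handle. Tube caps are visible under its roof, and it stands on the heater. Its size (129×191) and its handle height both fit the description. I start moving.

Call:
{"op": "send_rows", "data": {"targets": [[[0,0,-0.015],-0.175,1],[[0,0,-0.015],-0.175,1],[[0,0,-0.015],-0.175,1],[[0,0,-0.015],-0.175,1],[[0,0,0],-0.175,1]]}}

```text
time: 1.82
tcp_pos: [0.2383, -0.6317, 0.4661]
ee_rot: [[0.323, 0.946, 0.001], [0.946, -0.323, -0.002], [-0.001, 0.001, -1.0]]
force: [0.1, -1.4, -0.0]
width: 0.0853
grip_force: 0.0
```

Call:
{"op": "send_rows", "data": {"targets": [[[0,0,0],-0.175,1],[[0,0,0],-0.16,1],[[0.05,0.03,0],0,1],[[0.05,0.03,0],0,1],[[0.05,0.03,0],0,1]]}}

```text
time: 2.45
tcp_pos: [0.3289, -0.4799, 0.4648]
ee_rot: [[0.0, 1.0, 0.0], [1.0, -0.0, -0.0], [-0.0, 0.0, -1.0]]
force: [0.9, -1.3, 0.5]
width: 0.0854
grip_force: 0.0
```

Call:
{"op": "send_rows", "data": {"targets": [[[0.05,0.03,0],0,1],[[0.05,0.03,0],0,1],[[0.05,0.03,0],0,1],[[0.05,0.03,0],0,1],[[0.05,0.03,0],0,1]]}}

```text
time: 3.08
tcp_pos: [0.4789, -0.2298, 0.465]
ee_rot: [[0.0, 1.0, 0.001], [1.0, -0.0, -0.0], [-0.0, 0.001, -1.0]]
force: [0.9, -0.1, -0.0]
width: 0.0852
grip_force: 0.0
```

Call:
{"op": "send_rows", "data": {"targets": [[[0.055,0.006,0],0,1],[[0.055,0.006,0],0,1],[[0.055,0.006,0],0,1],[[0.055,0.006,0],0,1],[[0.055,0.006,0],0,1]]}}

```text
time: 3.7
tcp_pos: [0.5081, 0.0451, 0.4651]
ee_rot: [[0.0, 1.0, 0.001], [1.0, -0.0, -0.0], [-0.0, 0.001, -1.0]]
force: [0.6, -0.4, 0.2]
width: 0.0854
grip_force: 0.0
```

```bash
python3 - <<'E'
from h import *
s=sensors.state();print(s['time'],s['tcp_pos'],np.round(s['ee_rot'],3),s['joints'])
print(to_tool(s,np.array([.526,.2035,.45])-s['tcp_pos']))
E
```

```text
3.7 [0.5081485  0.04513979 0.46507499] [[ 0.     1.     0.001]
 [ 1.    -0.    -0.   ]
 [-0.     0.001 -1.   ]] [ 0.36791907  0.15027195 -0.63962054  1.86402272  0.09821054  1.15775092
 -0.30619463]
[0.1584 0.0178 0.015 ]
```

Call:
{"op": "send_rows", "data": {"targets": [[[0.053,0.006,0.01],0,1],[[0.053,0.006,0],0,1],[[0.0525,0.006,0],0,1]]}}

```text
time: 4.08
tcp_pos: [0.5263, 0.2035, 0.4549]
ee_rot: [[0.0, 1.0, 0.0], [1.0, -0.0, -0.0], [-0.0, 0.0, -1.0]]
force: [1.0, 0.2, 0.1]
width: 0.0853
grip_force: 0.0
```

```bash
python3 - <<'E'
from h import *
s,p,T=wrist();W=cloud(p,T)
cv2.imwrite('pics/w1.png',p['image'][:,:,::-1])
print(s['time'],s['tcp_pos'])
h=W[np.all((W>[.47,.12,.205])&(W<[.6,.28,.24]),-1)];print(len(h),rect(h),np.percentile(h[:,2],[10,50,90]),h.mean(0))
r=W[np.all((W>[.42,.05,.175])&(W<[.65,.33,.198]),-1)];print('roof',rect(r),np.median(r[:,2]))
E
```

```text
4.075 [0.52633063 0.2035177  0.45486365]
1721 (array([527.8, 205.2]), array([13.9, 55.8]), 0.2) [0.22161571 0.22351268 0.22450424] [0.52778045 0.20766398 0.22294683]
roof (array([528. , 204.4]), array([128.8, 191. ]), 0.3) 0.18488990464077237
```

View pics/w1.png

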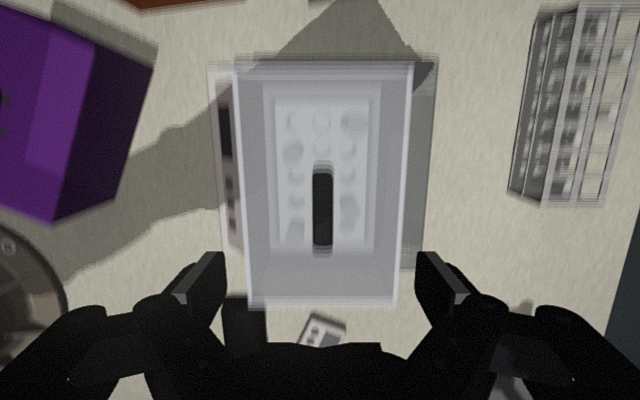

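Call:
{"op": "send_rows", "data": {"targets": [[[0.001,0.001,0.04],0,1],[[0,0,0.03],0,1],[[0,0,0.012],0,1],[[0,0,0],0,0.4],[[0,0,0],0,0.25]], "newtons": 60}}

```text
time: 4.75
tcp_pos: [0.5276, 0.2031, 0.374]
ee_rot: [[0.0, 1.0, 0.002], [1.0, -0.0, 0.001], [0.001, 0.002, -1.0]]
force: [1.4, -0.1, 0.1]
width: 0.0518
grip_force: 0.0
```

Call:
{"op": "send_rows", "data": {"targets": [[[0,0,0],0,0.1],[[0,0,0],0,0],[[0,0,0],0,0],[[0,0,0],0,0]]}}

```text
time: 5.25
tcp_pos: [0.5274, 0.203, 0.3735]
ee_rot: [[0.0, 1.0, 0.001], [1.0, -0.0, 0.0], [0.0, 0.001, -1.0]]
force: [-1.8, -1.5, 7.3]
width: 0.0126
grip_force: 59.7
```

Call:
{"op": "send_rows", "data": {"targets": [[[0,0,-0.01],0,0],[[0,0,-0.02],0,0],[[0,0,-0.03],0,0],[[0,0,-0.04],0,0],[[0,0,-0.04],0,0]], "newtons": 80}}

```text
time: 5.88
tcp_pos: [0.5269, 0.203, 0.5154]
ee_rot: [[-0.0, 1.0, 0.001], [1.0, 0.0, 0.0], [0.0, 0.001, -1.0]]
force: [0.9, 0.8, -3.2]
width: 0.0128
grip_force: 78.2
```

```bash
python3 - <<'E'
from h import *
s=sensors.state();print(s['tcp_pos'],s['force'],s['width'],s['joints'])
s,p,T=wrist();W=cloud(p,T)
cv2.imwrite('pics/w2.png',p['image'][:,:,::-1])
pt=viewer.get_image('top');W=cloud(pt)
r=W[np.all((W>[.38,.05,.3])&(W<[.68,.33,.345]),-1)];print('roof',len(r),rect(r),np.median(r[:,2]))
for n,q in(('top',pt),('wrist',p)):
  print(n,[(np.round(d['pixel']),round(d['confidence'],2)) for d in viewer.mark_of(q,'tall_tube')[:3]])
E
```

```text
[0.52690721 0.2030106  0.51537928] [ 0.92405704  0.80006393 -3.22654764] 0.012762234942153151 [ 0.13434098  0.23240891 -0.72892096  1.67979447  0.16040475  1.28973562
 -0.62554976]
roof 796 (array([525.7, 150.4]), array([128.1,  81.6]), 0.2) 0.33257972851549333
top []
wrist []
```

Call:
{"op": "send_rows", "data": {"targets": [[[-0.025,-0.005,0],0,0],[[-0.045,-0.01,0],0,0],[[-0.053,-0.0105,0],0,0],[[-0.053,-0.0105,0],0,0],[[-0.053,-0.0105,0],0,0]]}}

```text
time: 6.7
tcp_pos: [0.4798, -0.0278, 0.5119]
ee_rot: [[0.0, 1.0, -0.001], [1.0, -0.0, 0.0], [0.0, -0.001, -1.0]]
force: [1.1, 0.3, -1.9]
width: 0.0126
grip_force: 78.3
```

Call:
{"op": "send_rows", "data": {"targets": [[[-0.053,-0.0105,0],0,0],[[-0.053,-0.0105,0],0,0],[[-0.053,-0.0105,0],0,0],[[-0.053,-0.0105,0],0,0],[[-0.045,-0.0105,0],0,0]]}}

```text
time: 7.32
tcp_pos: [0.4273, -0.2849, 0.5117]
ee_rot: [[0.001, 1.0, -0.002], [1.0, -0.001, 0.001], [0.001, -0.002, -1.0]]
force: [1.7, 0.4, -2.7]
width: 0.0123
grip_force: 78.3
```

Call:
{"op": "send_rows", "data": {"targets": [[[-0.03,-0.005,0.02],0.09,0],[[-0.017,0,0.04],0.09,0],[[0,0,0.04],0,0],[[0,0,0.04],0,0],[[0,0,0],0,0]]}}

```text
time: 7.95
tcp_pos: [0.4207, -0.3294, 0.3697]
ee_rot: [[0.179, 0.984, -0.005], [0.984, -0.179, 0.004], [0.003, -0.006, -1.0]]
force: [-0.5, -0.6, -2.3]
width: 0.0129
grip_force: 78.7
```

```bash
python3 - <<'E'
from h import *
s=sensors.state();print(s['time'],s['tcp_pos'],s['force'],s['ee_rot'])
print(to_tool(s,np.array([.4215,-.331,.3])-s['tcp_pos']))
for n in ('top','side'):
  p=viewer.get_image(n);W=cloud(p);I=p['image'].astype(int)
  R=np.array([[np.cos(.18),-np.sin(.18)],[np.sin(.18),np.cos(.18)]])
  r=W[np.all((W>[.32,-.45,.17])&(W<[.55,-.2,.225]),-1)];print('roof',len(r),rect(r),np.median(r[:,2]))
  m=W[np.all((W>[.25,-.55,-.02])&(W<[.56,-.2,.02]),-1)&(I.max(-1)<40)];print('mat',len(m),rect(m))
  # tubes in the block now
  b=W[np.all((W>[.47,.12,.12])&(W<[.58,.29,.19]),-1)]
  print('tubes',len(b)); hi=b[b[:,2]>.15]; print(len(hi),np.median(hi,0) if len(hi) else '',hi[:,2].max() if len(hi) else '')
  cv2.imwrite(f'pics/{n}2.png',cv2.resize(p['image'][100:300,150:510,::-1],(720,400)))
s,p,T=wrist(); cv2.imwrite('pics/w3.png',p['image'][:,:,::-1])
E
```

```text
7.95 [ 0.42071277 -0.32935765  0.36974471] [-0.49380917 -0.58597834 -2.26535054] [[ 0.17883453  0.98386521 -0.00523931]
 [ 0.98387435 -0.17881446  0.00408018]
 [ 0.00307748 -0.0058845  -0.99997795]]
[-0.0017  0.0015  0.0697]
roof 1221 (array([ 424.7, -282.4]), array([ 98.8, 128.3]), 79.4) 0.18223749712560267
mat 636 (array([ 426.9, -288.2]), array([152.6, 173. ]), 78.5)
tubes 124
32 [0.55211071 0.25828459 0.16913913] 0.17739712802733343
roof 1219 (array([ 422.2, -326.5]), array([195.6, 130.9]), 80.2) 0.18354983213517206
mat 704 (array([ 423.3, -330.5]), array([229.1, 166.4]), 79.3)
tubes 100
25 [0.55743383 0.26062171 0.16794921] 0.17534234616721522
```

View pics/side2.png

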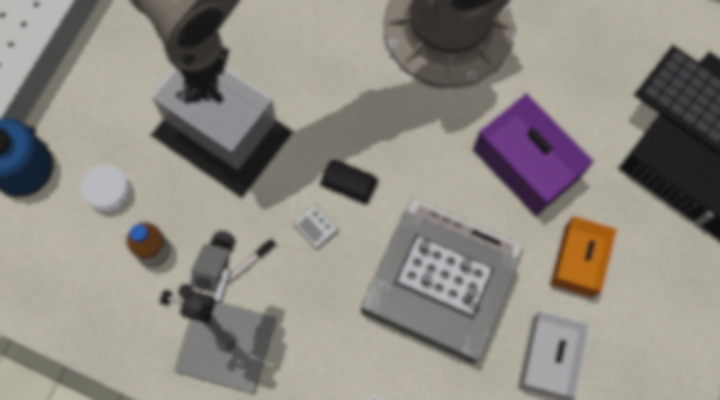

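Call:
{"op": "send_rows", "data": {"targets": [[[-0.0015,0.0015,0.03],0,0],[[0,0,0.025],0,0],[[0,0,0.012],0,0],[[0,0,0.003],0,0],[[0,0,0],0,0]]}}

```text
time: 8.72
tcp_pos: [0.4233, -0.3319, 0.3037]
ee_rot: [[0.179, 0.984, 0.001], [0.984, -0.179, -0.001], [-0.001, 0.001, -1.0]]
force: [0.3, 0.8, -3.8]
width: 0.0127
grip_force: 78.7
```

Call:
{"op": "send_rows", "data": {"targets": [[[0,0,0.002],0,0],[[0,0,0],0,0]]}}

```text
time: 8.98
tcp_pos: [0.423, -0.3317, 0.301]
ee_rot: [[0.179, 0.984, 0.0], [0.984, -0.179, -0.0], [-0.0, 0.0, -1.0]]
force: [0.2, 0.9, -3.3]
width: 0.0121
grip_force: 78.7
```

Call:
{"op": "send_rows", "data": {"targets": [[[0,0,0.002],0,0],[[0,0,0],0,0]]}}

```text
time: 9.22
tcp_pos: [0.4229, -0.3317, 0.2986]
ee_rot: [[0.179, 0.984, -0.0], [0.984, -0.179, 0.0], [0.0, -0.0, -1.0]]
force: [0.1, 0.5, -2.9]
width: 0.0124
grip_force: 78.8
```

Call:
{"op": "send_rows", "data": {"targets": [[[0,0,0.001],0,0],[[0,0,0],0,0]]}}

```text
time: 9.48
tcp_pos: [0.4229, -0.3317, 0.2985]
ee_rot: [[0.179, 0.984, -0.0], [0.984, -0.179, -0.0], [-0.0, -0.0, -1.0]]
force: [-5.8, 3.8, 15.0]
width: 0.0125
grip_force: 81.2
```

Call:
{"op": "send_rows", "data": {"targets": [[[0,0,-0.001],0,0.15],[[0,0,0],0,0.3],[[0,0,0],0,0.6],[[0,0,0],0,1],[[0,0,-0.01],0,1]]}}

```text
time: 10.1
tcp_pos: [0.4228, -0.3316, 0.3085]
ee_rot: [[0.179, 0.984, -0.001], [0.984, -0.179, 0.001], [0.001, -0.001, -1.0]]
force: [0.5, -0.3, 0.4]
width: 0.0783
grip_force: 0.0
```

Call:
{"op": "send_rows", "data": {"targets": [[[0,0,-0.04],0,1],[[0,0,-0.06],0,1],[[0,0,-0.06],0,1],[[0.0,0.03,-0.05],-0.09,1],[[0.0,0.03,-0.04],-0.09,1]]}}

```text
time: 10.72
tcp_pos: [0.4824, -0.3397, 0.5623]
ee_rot: [[-0.002, 1.0, 0.002], [1.0, 0.002, -0.002], [-0.002, 0.002, -1.0]]
force: [0.9, 0.4, -0.2]
width: 0.0854
grip_force: 0.0
```

```bash
python3 - <<'E'
from h import *
s,p,T=wrist();W=cloud(p,T);np.savez('pics/w4.npz',W=W,I=p['image'],T=T)
print(s['time'],s['tcp_pos'],s['joints'],s['ee_rot'][:,0])
cv2.imwrite('pics/w4.png',p['image'][:,:,::-1])
for q in ['lens','clamp','view_point','cover']: print(q,[(np.round(d['pixel']).tolist(),round(d['confidence'],2),W[int(d['pixel'][1]),int(d['pixel'][0])].round(3).tolist()) for d in viewer.mark_of(p,q)[:3]])
c=W[np.all((W>[.55,-.3,.2])&(W<[.9,.05,.6]),-1)];print(len(c),np.percentile(c,[1,50,99],axis=0))
for n in ('top','side'):
  p=viewer.get_image(n);W=cloud(p);I=p['image'].astype(int)
  r=W[np.all((W>[.3,-.5,.1])&(W<[.55,-.2,.118]),-1)];print('roof',len(r),rect(r),np.median(r[:,2]))
E
```

```text
10.725 [ 0.4824351  -0.33968859  0.56233755] [ 0.77012323  0.20434699 -0.31829633  1.57293733  0.06541911  1.37195488
  0.44740537] [-0.00214325  0.99999618 -0.00174701]
lens []
clamp []
view_point [([283.0, 154.0], 0.24, [0.434, -0.322, 0.108])]
cover [([282.0, 154.0], 0.9, [0.433, -0.32, 0.11])]Traceback (most recent call last):
  File "<stdin>", line 6, in <module>
    return _quantile_unchecked(
        a, q, axis, out, overwrite_input, method, keepdims, weights)
    return _ureduce(a,
                    func=_quantile_ureduce_func,
    ...<5 lines>...
                    overwrite_input=overwrite_input,
                    method=method)
    r = func(a, **kwargs)
    result = _quantile(arr,
                       quantiles=q,
    ...<2 lines>...
                       out=out,
                       weights=wgt)
    slices_having_nans = np.isnan(arr[-1, ...])
                                  ~~~^^^^^^^^^
IndexError: index -1 is out of bounds for axis 0 with size 0
```

View pics/w4.png

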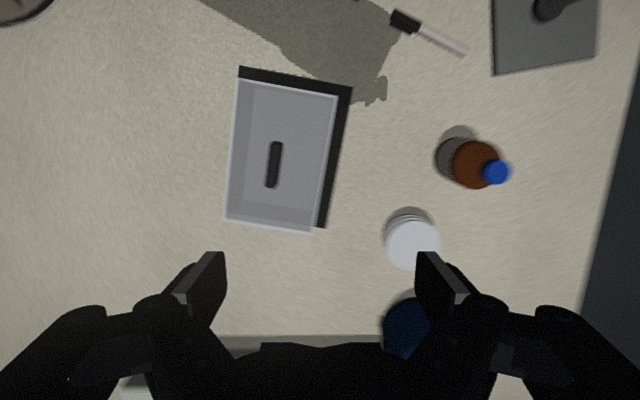

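```bash
python3 - <<'E'
from h import *
pt=viewer.get_image('top');W=cloud(pt);I=pt['image'].astype(int)
r=W[np.all((W>[.3,-.5,.09])&(W<[.55,-.2,.125]),-1)];print('roof',len(r),rect(r),np.median(r[:,2]))
hd=W[np.all((W>[.3,-.5,.13])&(W<[.55,-.2,.17]),-1)];print('bar',len(hd),rect(hd))
m=W[np.all((W>[.25,-.55,-.02])&(W<[.56,-.2,.02]),-1)&(I.max(-1)<40)];print('mat',len(m),rect(m))
p=viewer.get_image('wrist');X=p['tool_from_camera'];print(np.round(X,3).tolist());K=p['K'];print(K[0,0])
W=np.load('pics/w4.npz');I=W['I'].astype(int);W=W['W']
m=W[np.all((W>[.25,-.55,-.02])&(W<[.56,-.2,.02]),-1)&(I.max(-1)<60)];print('mat wrist',len(m),rect(m),m[:,:2].min(0),m[:,:2].max(0))
r=W[np.all((W>[.3,-.5,.09])&(W<[.55,-.2,.125]),-1)];print('roof w',rect(r))
R=np.array([[0,1,0],[1,0,0],[0,0,-1.]])
for t in [(.6,-.34,.6),(.6,-.34,.66),(.62,-.28,.66),(.55,-.3,.7)]:
  for L in [(.68,-.14,.36),(.8,-.14,.4)]:
    q=X[:3,:3].T@(R.T@(np.array(L)-t)-X[:3,3]);print(t,L,np.round((K@q/q[2])[:2]),q[2].round(3))
E
```

```text
roof 1645 (array([ 423.9, -309.3]), array([147.9, 128.2]), 79.7) 0.11051012211680655
bar 90 (array([ 419.6, -330.6]), array([56.4, 14.3]), 79.6)
mat 718 (array([ 424.8, -304.5]), array([186. , 173.9]), 79.0)
[[0.002, -0.964, -0.265, 0.068], [1.0, 0.001, 0.001, 0.0], [-0.0, -0.265, 0.964, 0.032], [0.0, 0.0, 0.0, 1.0]]
315.6770513044955
mat wrist 2550 (array([ 424.7, -329.9]), array([240.5, 180. ]), 79.7) [ 0.35475055 -0.46292872] [ 0.53412585 -0.20001233]
roof w (array([ 423.4, -330.1]), array([190.7, 128.4]), 79.8)
(0.6, -0.34, 0.6) (0.68, -0.14, 0.36) [ 473. -144.] 0.166
(0.6, -0.34, 0.6) (0.8, -0.14, 0.4) [ 817. -223.] 0.127
(0.6, -0.34, 0.66) (0.68, -0.14, 0.36) [433. -77.] 0.224
(0.6, -0.34, 0.66) (0.8, -0.14, 0.4) [ 662. -117.] 0.185
(0.62, -0.28, 0.66) (0.68, -0.14, 0.36) [399.  18.] 0.239
(0.62, -0.28, 0.66) (0.8, -0.14, 0.4) [603.  -1.] 0.201
(0.55, -0.3, 0.7) (0.68, -0.14, 0.36) [471.   6.] 0.273
(0.55, -0.3, 0.7) (0.8, -0.14, 0.4) [657. -12.] 0.234
```

Call:
{"op": "send_rows", "data": {"targets": [[[0.04,0,-0.04],0,1],[[0.05,0,-0.03],0,1],[[0.06,0,-0.02],0,1],[[0.04,0,0],0,1],[[0.01,0,0],0,1]]}}

```text
time: 11.7
tcp_pos: [0.4818, -0.138, 0.6486]
ee_rot: [[-0.003, 1.0, 0.0], [1.0, 0.003, -0.0], [-0.0, 0.0, -1.0]]
force: [-0.0, -1.1, -0.9]
width: 0.085
grip_force: 0.0
```

```bash
python3 - <<'E'
from h import *
s,p,T=wrist();W=cloud(p,T);np.savez('pics/w5.npz',W=W,I=p['image'],T=T,K=p['K'])
print(s['time'],s['tcp_pos'])
cv2.imwrite('pics/w5.png',p['image'][:,:,::-1])
for q in ['lens','clamp','stand']: print(q,[(np.round(d['pixel']).tolist(),round(d['confidence'],2),W[int(d['pixel'][1]),int(d['pixel'][0])].round(3).tolist()) for d in viewer.mark_of(p,q)[:3]])
c=W[np.all((W>[.55,-.3,.2])&(W<[.9,.05,.6]),-1)];print(len(c),np.percentile(c,[1,50,99],axis=0))
E
```

```text
11.7 [ 0.48181364 -0.13796807  0.64856337]
lens [([534.0, 200.0], 0.95, [0.913, -0.231, -0.001]), ([451.0, 150.0], 0.42, [0.734, -0.133, -0.002])]
clamp []
stand [([451.0, 151.0], 0.97, [0.734, -0.133, -0.002])]
7775 [[ 0.55019601 -0.15864483  0.20920138]
 [ 0.70762053 -0.12865876  0.36802781]
 [ 0.80162142 -0.10932431  0.55882413]]
```

View pics/w5.png

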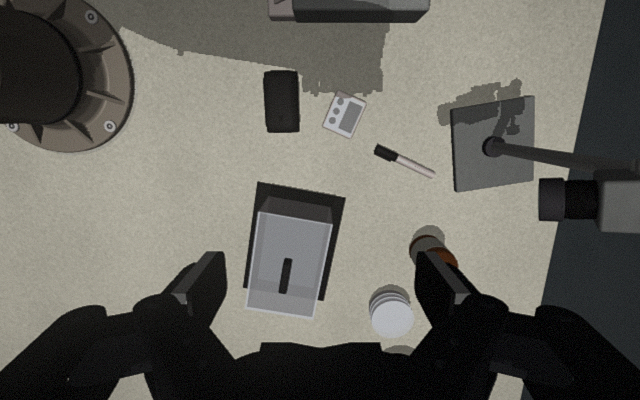

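```bash
cat > lens.py <<'E'
from h import *
from scipy.optimize import least_squares
def fit(W,I,mask):
    P=W[mask];print(len(P),P.min(0).round(3),P.max(0).round(3))
    # model: axis point c (lens centre), dirs from yaw psi, tilt th ; x axis back to lens
    def ax(q):
        ps,th=q[3:5];x=np.array([np.cos(th)*np.cos(ps),np.cos(th)*np.sin(ps),np.sin(th)])
        y=np.array([-np.sin(ps),np.cos(ps),0]);return x,y,np.cross(x,y)
    def sdf(q):
        x,y,z=ax(q);d=P-q[:3];X,Y,Z=d@x,d@y,d@z   # barrel X 0..40 r20, block X 40..100 half22
        r=np.hypot(Y,Z)
        a=np.stack([r-.02,np.abs(X-.02)-.02],-1);cyl=np.minimum(a.max(-1),0)+np.linalg.norm(np.maximum(a,0),axis=-1)
        b=np.stack([np.abs(X-.07)-.03,np.abs(Y)-.022,np.abs(Z)-.022],-1);box=np.minimum(b.max(-1),0)+np.linalg.norm(np.maximum(b,0),axis=-1)
        return np.minimum(cyl,box)
    best=None
    for th in (.4,.52,.65):
        r=least_squares(sdf,[P[:,0].min()+.005,np.median(P[:,1]),.35,0,th],loss='soft_l1',f_scale=.002)
        if best is None or r.cost<best.cost: best=r
    q=best.x;x,y,z=ax(q);vp=q[:3]-.14*x
    print('lens',q[:3].round(4),'yaw,tilt deg',np.degrees(q[3:]).round(2),'rms mm',1e3*np.sqrt(np.mean(sdf(q)**2)).round(4),'med',1e3*np.median(abs(sdf(q))),'vp',vp.round(4),'z',z.round(4))
    return q
E
python3 - <<'E'
from lens import *
d=np.load('pics/w5.npz');W=d['W']
v,u=np.mgrid[:400,:640]
m=(u>530)&(v>170)&(v<240)&(W[...,2]>.28)
fit(W,d['I'],m)
for n in('top','side'):
    c=np.load(f'pics/{n}cam.npy'); print(n)
    k=(c[:,0]<.75)&(c[:,2]>.3)&(c[:,1]<-.11)
    fit(c,None,k)
E
```

```text
5101 [ 0.675 -0.162  0.323] [ 0.739 -0.111  0.386]
lens [ 0.686  -0.1444  0.331 ] yaw,tilt deg [ 9.68 33.44] rms mm 1.3 med 0.8047470968001667 vp [ 0.5708 -0.1641  0.2538] z [-0.5432 -0.0927  0.8345]
top
509 [ 0.673 -0.162  0.335] [ 0.75  -0.111  0.407]
lens [ 0.6853 -0.1451  0.3333] yaw,tilt deg [10.06 33.31] rms mm 2.3 med 1.4444804174981138 vp [ 0.5701 -0.1655  0.2564] z [-0.5407 -0.0959  0.8357]
side
280 [ 0.676 -0.161  0.325] [ 0.75  -0.11   0.404]
lens [ 0.6888 -0.1445  0.3327] yaw,tilt deg [10.   33.58] rms mm 2.1 med 1.3883845440515759 vp [ 0.574  -0.1648  0.2552] z [-0.5447 -0.096   0.8331]
```

Call:
{"op": "send_rows", "data": {"targets": [[[0.04,0.009,0.01],0,1],[[0.05,0.009,0.02],0,1],[[0.053,0.009,0.025],0,1],[[0.053,0.009,0.025],0,1],[[0.053,0.009,0.025],0,1]]}}

```text
time: 12.52
tcp_pos: [0.5281, 0.1084, 0.5423]
ee_rot: [[0.003, 1.0, -0.0], [1.0, -0.003, -0.0], [-0.0, -0.0, -1.0]]
force: [1.8, -0.5, -1.0]
width: 0.0856
grip_force: 0.0
```

Call:
{"op": "send_rows", "data": {"targets": [[[0.05,0.009,0.025],0,1],[[0.05,0.01,0.025],0,1],[[0.04,0.01,0.025],0,1],[[0.01,0,0.02],0,1],[[0,0,0],0,1]]}}

```text
time: 13.15
tcp_pos: [0.5568, 0.2575, 0.4465]
ee_rot: [[0.0, 1.0, -0.003], [1.0, -0.0, -0.001], [-0.001, -0.003, -1.0]]
force: [-0.4, -0.0, 0.9]
width: 0.0856
grip_force: 0.0
```

```bash
python3 - <<'E'
from h import *
s,p,T=wrist();W=cloud(p,T)
print(s['time'],s['tcp_pos'],s['joints'],np.round(s['ee_rot'],3).tolist())
cv2.imwrite('pics/w6.png',p['image'][:,:,::-1])
h=W[np.all((W>[.51,.22,.155])&(W<[.6,.30,.185]),-1)];print(len(h),rect(h),np.percentile(h[:,2],[10,50,90]))
c=h[h[:,2]>np.percentile(h[:,2],90)-.004];print('cap top',len(c),rect(c),c.mean(0))
b=W[np.all((W>[.45,.1,.12])&(W<[.6,.3,.14]),-1)];print('short',len(b))
for d in viewer.mark_of(p,'short_tube0')[:5]:print(d['pixel'],d['confidence'],W[int(d['pixel'][1]),int(d['pixel'][0])])
k=W[np.all((W>[.45,.1,.08])&(W<[.62,.3,.1]),-1)];print('block',rect(k),np.median(k[:,2]))
k=W[np.all((W>[.35,.05,.07])&(W<[.7,.35,.083]),-1)];print('deck',k.min(0),k.max(0),np.median(k[:,2]))
E
```

```text
13.15 [0.55676135 0.25751113 0.44647956] [ 0.02541993  0.3771137  -0.7279325   1.66468138  0.26432084  1.2048611
 -0.76438795] [[0.0, 1.0, -0.003], [1.0, -0.0, -0.001], [-0.001, -0.003, -1.0]]
468 (array([555.7, 261.3]), array([18.1, 18.3]), 57.6) [0.16278641 0.16859578 0.16963845]
cap top 411 (array([555.9, 261.1]), array([18.4, 17.8]), 89.7) [0.55577934 0.26157298 0.16869834]
short 1013
[278.5, 256.1] 0.94 [0.50853013 0.17350055 0.08924217]
[319.8, 235.2] 0.7 [0.55448577 0.19645523 0.08333984]
[273.8, 193.6] 0.69 [0.50562587 0.24603054 0.0885106 ]
block (array([527.9, 204.9]), array([ 95.3, 150.4]), 0.2) 0.08878211037114186
deck [0.43155755 0.08528792 0.07000039] [0.64857285 0.32507356 0.08299956] 0.07678737594301496
```

View pics/w6.png

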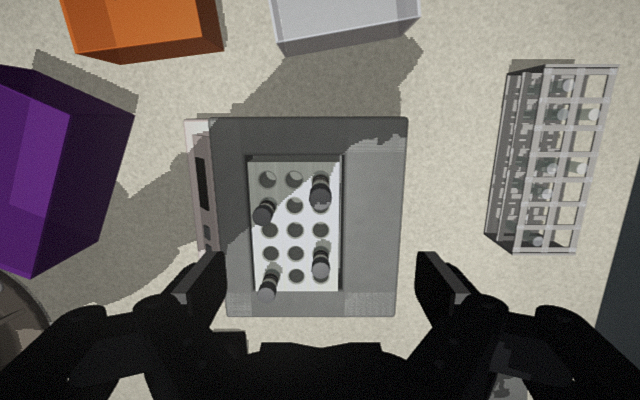

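Call:
{"op": "send_rows", "data": {"targets": [[[0.0035,-0.001,0.04],0,1],[[0,0,0.045],0,1],[[0,0,0.035],0,1],[[0,0,0.0125],0,0.7],[[0,0,0],0,0.4]], "newtons": 30}}

```text
time: 13.88
tcp_pos: [0.5559, 0.2614, 0.3169]
ee_rot: [[0.001, 1.0, 0.001], [1.0, -0.001, -0.0], [-0.0, 0.001, -1.0]]
force: [0.6, -0.0, 0.6]
width: 0.0516
grip_force: 0.0
```

Call:
{"op": "send_rows", "data": {"targets": [[[0,0,0],0,0.25],[[0,0,0],0,0.1],[[0,0,0],0,0],[[0,0,0],0,0]]}}

```text
time: 14.38
tcp_pos: [0.5557, 0.2624, 0.3176]
ee_rot: [[0.0, 1.0, 0.002], [1.0, -0.0, 0.001], [0.001, 0.002, -1.0]]
force: [-1.2, -0.4, 8.1]
width: 0.0178
grip_force: 29.0
```

Call:
{"op": "send_rows", "data": {"targets": [[[0,0,-0.01],0,0],[[0,0,-0.03],0,0],[[0,0,-0.04],0,0],[[0,0,-0.04],0,0],[[-0.03,0,0],0,0]]}}

```text
time: 15.0
tcp_pos: [0.5551, 0.2342, 0.4403]
ee_rot: [[-0.003, 1.0, 0.005], [1.0, 0.003, 0.003], [0.003, 0.005, -1.0]]
force: [-0.1, -0.4, -1.4]
width: 0.0181
grip_force: 29.5
```

Call:
{"op": "send_rows", "data": {"targets": [[[-0.045,0,0],0,0],[[-0.05,0,0],0,0],[[-0.045,0,0],0,0],[[-0.025,0,0],0,0],[[0,0,0],0,0]]}}

```text
time: 15.62
tcp_pos: [0.5554, 0.065, 0.4368]
ee_rot: [[0.003, 1.0, 0.001], [1.0, -0.003, -0.001], [-0.001, 0.001, -1.0]]
force: [0.4, 0.6, -0.2]
width: 0.0179
grip_force: 29.5
```

```bash
cat > tube.py <<'E'
from h import *
def tube(W,g,lo=.0,zmax=None):
    "points of the tube below the fingers around grasp point g"
    m=(np.linalg.norm(W-g,axis=-1)<.13)&(W[...,2]<g[2]-.012)
    P=W[m]
    return P,m
E
python3 - <<'E'
from tube import *
s,p,T=wrist();W=cloud(p,T);print(s['time'],s['tcp_pos'],s['width'],s['force'])
g=s['tcp_pos']+s['ee_rot'][:,2]*.155
P,m=tube(W,g)
cv2.imwrite('pics/w7.png',p['image'][:,:,::-1])
D=(P-s['tcp_pos'])@s['ee_rot'];print(len(P),np.percentile(D,[1,25,50,75,99],axis=0).round(3).tolist())
for n in('top','side'):
  q=viewer.get_image(n);V=cloud(q);P,m=tube(V,g);print(n,len(P),P.min(0) if len(P) else '',P.max(0) if len(P) else '')
E
```

```text
15.625 [0.55541659 0.06498397 0.43684032] 0.017882822266796845 [ 0.39556449  0.6437155  -0.19693417]
1478 [[0.0, -0.014, 0.167], [0.004, -0.004, 0.181], [0.006, 0.0, 0.197], [0.007, 0.004, 0.225], [0.012, 0.014, 0.268]]
top 0  
side 2 [0.55858647 0.07133387 0.17921492] [0.5629608  0.07321901 0.18118928]
```

View pics/w7.png

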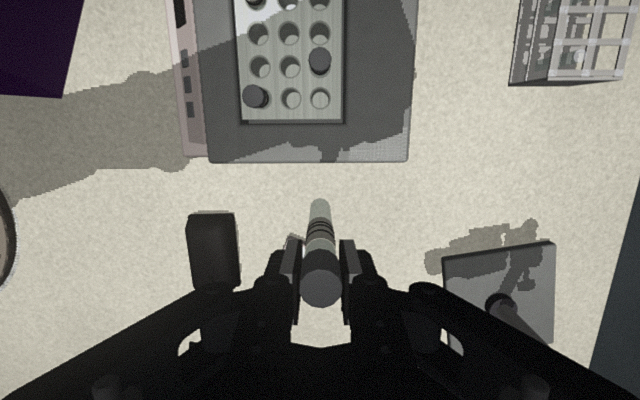

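Call:
{"op": "send_rows", "data": {"targets": [[[0.028,0.039,0],0,0],[[0.028,0.039,0],0,0],[[0.028,0.039,0],0,0],[[0,0,0],0.175,0],[[0,0,0],0.175,0]]}}

```text
time: 16.4
tcp_pos: [0.6724, 0.1532, 0.4355]
ee_rot: [[0.346, 0.938, -0.001], [0.938, -0.346, 0.001], [0.001, -0.001, -1.0]]
force: [-0.6, 1.2, 0.5]
width: 0.0179
grip_force: 29.6
```

Call:
{"op": "send_rows", "data": {"targets": [[[0,0,0],0.175,0],[[0,0,0],0.175,0],[[0,0,0],0.175,0],[[0,0,0],0.175,0],[[0,0,0],0.175,0]]}}

```text
time: 17.02
tcp_pos: [0.6721, 0.1527, 0.4361]
ee_rot: [[0.942, 0.335, -0.0], [0.335, -0.942, 0.001], [0.0, -0.001, -1.0]]
force: [-0.6, -0.1, -0.1]
width: 0.0172
grip_force: 29.6
```

Call:
{"op": "send_rows", "data": {"targets": [[[0,0,0],0.175,0],[[0,0,0],0.171,0],[[0,0,0],0,0]]}}

```text
time: 17.4
tcp_pos: [0.6721, 0.1526, 0.4361]
ee_rot: [[1.0, 0.003, -0.0], [0.003, -1.0, 0.0], [-0.0, -0.0, -1.0]]
force: [0.3, 0.4, -1.2]
width: 0.0178
grip_force: 29.6
```

```bash
cat > tube.py <<'E'
from h import *
from scipy.optimize import least_squares
def fit_tube(s,p):
    "tube in tool frame from wrist picture: lean angle about tool y, axis point at z=.155+, foot"
    W=cloud(p,p['tool_from_camera'])
    g=np.array([0,0,.155]);d=W-g
    m=(np.linalg.norm(d,axis=-1)<.125)&(abs(d[...,1])<.0095)&(W[...,2]>.175)&(np.linalg.norm(d,axis=-1)>.03)
    P=W[m]
    def ax(q): 
        a=np.array([-np.sin(q[2])*np.cos(q[3]),np.sin(q[3]),np.cos(q[2])*np.cos(q[3])]);return a   # cap -> foot; q2>0: foot to -x
    def res(q):
        e=P-[q[0],q[1],.155];a=ax(q);return np.linalg.norm(e-np.outer(e@a,a),axis=1)-.008
    best=None
    for t in np.radians([-40,-20,0,20,40,]):
        r=least_squares(res,[0,0,t,0],loss='soft_l1',f_scale=.001)
        if best is None or r.cost<best.cost: best=r
    q=best.x;a=ax(q);b=np.array([q[0],q[1],.155]);t=(P-b)@a
    h,_=np.histogram(t,np.arange(.02,.14,.005))
    rr=np.abs(res(q));t=t[rr<.002]
    print('n',len(P),'axis at grasp xy mm',(q[:2]*1e3).round(2),'lean deg (x,y)',np.degrees(q[2:]).round(2),'med res',np.median(rr).round(5),'foot dist',np.percentile(t,[98,99.5,100]).round(4))
    return b,a,P,W
E
python3 - <<'E'
from tube import *
s,p,T=wrist();print(s['time'],s['tcp_pos'],np.round(s['ee_rot'],3).tolist())
fit_tube(s,p)
W=cloud(p,T);k=W[np.all((W>[.35,.05,.07])&(W<[.7,.35,.083]),-1)];print('deck edge x',np.percentile(k[:,0],[98,99.5,100]))
E
```

```text
17.4 [0.67207289 0.15263015 0.43612123] [[1.0, 0.003, -0.0], [0.003, -1.0, 0.0], [-0.0, -0.0, -1.0]]
n 1028 axis at grasp xy mm [-1.7  -0.88] lean deg (x,y) [ 0.52 -0.14] med res 0.00016 foot dist [0.1123 0.1149 0.1162]
deck edge x [0.64711001 0.64776548 0.64846714]
```

Call:
{"op": "send_rows", "data": {"targets": [[[0,0,0.035],0,0],[[0,0,0.04],0,0],[[0,0,0.025],0,0],[[-0.007,0,0],0,0],[[-0.006,0,0],0,0]], "newtons": 20}}

```text
time: 18.08
tcp_pos: [0.6591, 0.1515, 0.3372]
ee_rot: [[1.0, 0.002, 0.001], [0.002, -1.0, 0.001], [0.001, -0.001, -1.0]]
force: [0.6, 0.8, -0.1]
width: 0.0175
grip_force: 29.6
```

Call:
{"op": "send_rows", "data": {"targets": [[[-0.006,0,0],0,0],[[-0.005,0,0],0,0],[[-0.0045,0,0.0],0,0],[[-0.0045,0,0.0005],0,0],[[0,0,0],0,0]]}}

```text
time: 18.7
tcp_pos: [0.6391, 0.151, 0.3355]
ee_rot: [[1.0, -0.0, -0.0], [-0.0, -1.0, -0.0], [-0.0, 0.0, -1.0]]
force: [2.8, 0.4, 0.7]
width: 0.0177
grip_force: 29.7
```

```bash
python3 - <<'E'
from tube import *
s,p,T=wrist();print(s['time'],s['tcp_pos'],s['force'])
fit_tube(s,p)
E
```

```text
18.7 [0.63910683 0.1510236  0.33553119] [2.7578037  0.35327476 0.73689547]
n 1577 axis at grasp xy mm [-0.77 -1.07] lean deg (x,y) [-9.02  0.16] med res 0.00024 foot dist [0.1124 0.1147 0.1163]
```

Call:
{"op": "send_rows", "data": {"targets": [[[-0.009,0,0.001],0,0],[[-0.009,0,0.002],0,0],[[-0.0085,0,0.0025],0,0],[[-0.0085,0,0.0035],0,0],[[0,0,0],0,0]]}}

```text
time: 19.38
tcp_pos: [0.6037, 0.1511, 0.3263]
ee_rot: [[1.0, 0.0, -0.001], [0.0, -1.0, -0.0], [-0.001, 0.0, -1.0]]
force: [1.1, 0.4, 1.0]
width: 0.018
grip_force: 29.9
```

```bash
python3 - <<'E'
from tube import *
s,p,T=wrist();print(s['time'],s['tcp_pos'],s['force'])
fit_tube(s,p)
E
```

```text
19.375 [0.60369461 0.15107005 0.32630358] [1.10321852 0.38593918 0.99754492]
n 3422 axis at grasp xy mm [301.47  -1.1 ] lean deg (x,y) [7.857e+01 6.000e-02] med res 0.00769 foot dist [0.4048 0.4061 0.4069]
```

```bash
sed -i "s/    P=W\[m\]$/    if zw is not None: m\&=(s['tcp_pos'][2]-W[...,2]>zw)\n    P=W[m]/; s/def fit_tube(s,p):/def fit_tube(s,p,zw=None):/" tube.py; python3 - <<'E'
from tube import *
s,p,T=wrist();fit_tube(s,p,.084)
E
```

```text
n 2983 axis at grasp xy mm [230.19  -0.65] lean deg (x,y) [76.1 -0.1] med res 0.00592 foot dist [0.3356 0.3362 0.3366]
```

```bash
sed -i "s/    P=W\[m\]$/    m\&=W[...,0]>-.012\n    P=W[m]/" tube.py; python3 - <<'E'
from tube import *
s,p,T=wrist();b,a,P,W=fit_tube(s,p,.084)
cv2.imwrite('pics/w8.png',p['image'][:,:,::-1])
print(np.percentile(P,[1,25,50,75,99],axis=0).round(3))
E
```

```text
n 2309 axis at grasp xy mm [15.93 -0.79] lean deg (x,y) [-28.73  -0.17] med res 0.0016 foot dist [0.0934 0.0954 0.0964]
[[ 0.018 -0.009  0.178]
 [ 0.025 -0.005  0.188]
 [ 0.033 -0.001  0.201]
 [ 0.042  0.003  0.22 ]
 [ 0.055  0.007  0.241]]
```

View pics/w8.png

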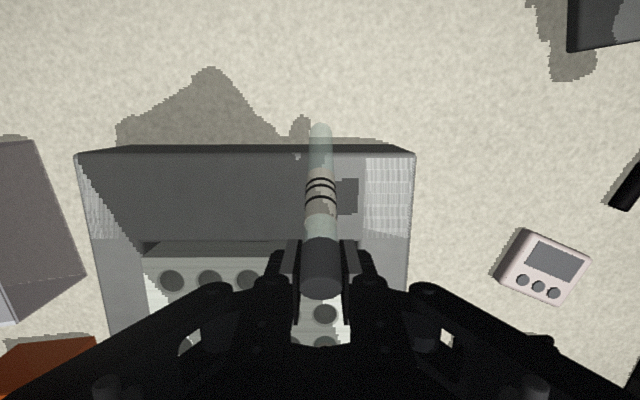

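```bash
sed -i "s/f_scale=.001)/f_scale=.001,bounds=([-.006,-.006,-.9,-.1],[.006,.006,.9,.1]))/" tube.py; python3 - <<'E'
from tube import *
s,p,T=wrist();b,a,P,W=fit_tube(s,p,.084)
E
```

```text
n 2306 axis at grasp xy mm [ 0.41 -0.83] lean deg (x,y) [-28.29  -0.1 ] med res 0.00025 foot dist [0.1004 0.1025 0.1036]
```

Call:
{"op": "send_rows", "data": {"targets": [[[-0.0045,0,0.0018],0,0],[[-0.0045,0,0.002],0,0],[[0,0,0],0,0],[[0,0,-0.02],0,0],[[0,0,-0.04],0,0]]}}

```text
time: 20.2
tcp_pos: [0.5949, 0.1509, 0.3832]
ee_rot: [[1.0, -0.0, -0.003], [-0.0, -1.0, -0.0], [-0.003, 0.0, -1.0]]
force: [0.6, 0.2, 0.6]
width: 0.0178
grip_force: 29.8
```

```bash
python3 - <<'E'
from tube import *
s,p,T=wrist();print(s['time'],s['tcp_pos'],s['joints']);b,a,P,W=fit_tube(s,p,.09)
E
```

```text
20.2 [0.59493213 0.15094807 0.38319434] [-0.06586156  0.37152462 -0.36510906  1.75001033  0.1491246   1.05027128
 -2.05380643]
n 2838 axis at grasp xy mm [ 0.92 -0.82] lean deg (x,y) [-32.32  -0.11] med res 0.00026 foot dist [0.1137 0.1159 0.1181]
```

Call:
{"op": "send_rows", "data": {"targets": [[[0,0,0.035],0,0],[[0,0,0.02],0,0],[[-0.001,0,0.006],0,0],[[-0.002,0,0.001],0,0],[[0,0,0],0,0]]}}

```text
time: 20.88
tcp_pos: [0.5926, 0.1512, 0.3215]
ee_rot: [[1.0, -0.0, 0.001], [-0.0, -1.0, 0.0], [0.001, -0.0, -1.0]]
force: [1.8, 0.1, 0.8]
width: 0.0178
grip_force: 29.9
```

Call:
{"op": "send_rows", "data": {"targets": [[[0,0,-0.02],0,0],[[0,0,-0.04],0,0],[[0,0,-0.04],0,0],[[0,0,-0.03],0,0],[[0,0,0],0,0]], "newtons": 45}}

```text
time: 21.5
tcp_pos: [0.5924, 0.1513, 0.4549]
ee_rot: [[1.0, -0.0, 0.005], [-0.0, -1.0, 0.001], [0.005, -0.001, -1.0]]
force: [0.1, -0.2, -1.1]
width: 0.0175
grip_force: 45.0
```

```bash
python3 - <<'E'
from tube import *
s,p,T=wrist();print(s['time'],s['tcp_pos']);b,a,P,W=fit_tube(s,p,.14)
s,p,T=wrist();b,a,P,W=fit_tube(s,p,.14)
E
```

```text
21.5 [0.59237195 0.15134327 0.45490004]
n 2920 axis at grasp xy mm [ 0.91 -0.9 ] lean deg (x,y) [-33.49  -0.06] med res 0.00026 foot dist [0.1137 0.1161 0.1186]
n 2928 axis at grasp xy mm [ 0.94 -0.84] lean deg (x,y) [-33.47  -0.1 ] med res 0.00025 foot dist [0.1137 0.1162 0.1185]
```

Call:
{"op": "send_rows", "data": {"targets": [[[-0.013,0.025,0],0,0],[[-0.013,0.04,0],0,0],[[-0.013,0.05,0],0,0],[[-0.013,0.05,0],0,0],[[-0.013,0.05,0],0,0]]}}

```text
time: 22.22
tcp_pos: [0.5263, -0.0655, 0.4501]
ee_rot: [[1.0, -0.0, -0.001], [-0.0, -1.0, 0.0], [-0.001, -0.0, -1.0]]
force: [1.3, -0.5, -1.0]
width: 0.0171
grip_force: 45.0
```

Call:
{"op": "send_rows", "data": {"targets": [[[-0.013,0.05,0],0,0],[[-0.012,0.035,0],0,0],[[0,0.02,0],-0.085,0],[[0,0,0],-0.088,0],[[0,0,0],0,0]]}}

```text
time: 22.85
tcp_pos: [0.502, -0.169, 0.4501]
ee_rot: [[0.985, 0.171, -0.001], [0.171, -0.985, 0.001], [-0.001, -0.001, -1.0]]
force: [-0.5, -0.7, -0.9]
width: 0.0175
grip_force: 45.0
```

```bash
cat > fin.py <<'E'
from tube import *
s,p,T=wrist();print(s['time'],s['tcp_pos'],np.round(s['ee_rot'],4).tolist())
b,a,P,W=fit_tube(s,p,.15)
I=p['image'].astype(int);e=W-b;t=e@a;r=np.linalg.norm(e-t[...,None]*a,axis=-1)
m=(r<.0095)&(abs(W[...,1]-b[1])<.005)&(W[...,2]>.165)
print([(k,I[m&(t>k/1e3)&(t<=(k+3)/1e3)].mean(0).round().tolist()) for k in range(5,124,3) if (m&(t>k/1e3)&(t<=(k+3)/1e3)).any()])
R=s['ee_rot'];l=b+.0463*a;lw=s['tcp_pos']+R@l;vp=np.array([.5715,-.1647,.255]);z=np.array([-.543,-.095,.834])
print('label',lw.round(4),'err to go world',(vp-lw).round(4),'tool',to_tool(s,vp-lw),'tube z',(-R@a).round(4),'angle err',np.degrees(np.arccos(min(1,-R@a@z/np.linalg.norm(z)))).round(2))
E
python3 fin.py
```

```text
22.85 [ 0.50201114 -0.16900442  0.45009294] [[0.9852, 0.1712, -0.0014], [0.1712, -0.9852, 0.0007], [-0.0012, -0.0009, -1.0]]
n 2926 axis at grasp xy mm [ 1.19 -0.89] lean deg (x,y) [-33.45  -0.11] med res 0.00024 foot dist [0.1136 0.1156 0.1179]
[(14, [186.0, 193.0, 180.0]), (17, [190.0, 197.0, 185.0]), (20, [161.0, 169.0, 158.0]), (23, [157.0, 166.0, 155.0]), (26, [156.0, 165.0, 154.0]), (29, [146.0, 149.0, 139.0]), (32, [133.0, 131.0, 121.0]), (35, [133.0, 132.0, 122.0]), (38, [129.0, 127.0, 118.0]), (41, [67.0, 66.0, 61.0]), (44, [142.0, 140.0, 129.0]), (47, [146.0, 144.0, 133.0]), (50, [76.0, 75.0, 69.0]), (53, [136.0, 133.0, 124.0]), (56, [94.0, 93.0, 86.0]), (59, [160.0, 158.0, 146.0]), (62, [167.0, 164.0, 153.0]), (65, [179.0, 179.0, 167.0]), (68, [192.0, 199.0, 186.0]), (71, [191.0, 198.0, 185.0]), (74, [191.0, 198.0, 185.0]), (77, [190.0, 197.0, 184.0]), (80, [190.0, 197.0, 184.0]), (83, [191.0, 198.0, 186.0]), (86, [192.0, 199.0, 186.0]), (89, [193.0, 200.0, 186.0]), (92, [190.0, 197.0, 185.0]), (95, [192.0, 199.0, 185.0]), (98, [190.0, 197.0, 184.0]), (101, [190.0, 197.0, 184.0]), (104, [190.0, 197.0, 185.0]), (107, [189.0, 195.0, 183.0]), (110, [189.0, 196.0, 183.0]), (113, [190.0, 196.0, 184.0]), (116, [193.0, 195.0, 182.0])]
label [ 0.5279 -0.1633  0.2564] err to go world [ 0.0436 -0.0014 -0.0014] tool [0.0427 0.0088 0.0014] tube z [-0.5416 -0.0968  0.835 ] angle err 0.14
```

Call:
{"op": "send_rows", "data": {"targets": [[[0.012,0.003,0],0,0],[[0.015,0.003,0],0,0],[[0.01,0.002,0],0,0],[[0.005,0.001,0],0,0],[[0,0,0],0,0]]}}

```text
time: 23.52
tcp_pos: [0.5455, -0.1705, 0.4504]
ee_rot: [[0.985, 0.172, -0.0], [0.172, -0.985, 0.0], [-0.0, -0.0, -1.0]]
force: [-0.0, 0.8, -0.5]
width: 0.0174
grip_force: 45.0
```

```bash
sed -i 's/.0463/.0478/; /^print(\[(k/d' fin.py; python3 fin.py; python3 - <<'E'
from lens import *
s=sensors.state()
out=[]
for n in('top','side'):
    p=viewer.get_image(n);W=cloud(p);I=p['image']
    m=np.all((W>[.66,-.17,.31])&(W<[.75,-.105,.42]),-1)
    try: fit(W,I,m)
    except Exception as e: print(n,e)
    u,v=[(340,130),(270,220)][n=='side']
    out.append(cv2.resize(I[v-75:v+75,u-100:u+100,::-1],(400,300),interpolation=cv2.INTER_CUBIC))
cv2.imwrite('pics/f1.png',np.hstack(out))
E
```

```text
23.525 [ 0.54549489 -0.17051817  0.45042893] [[0.9851, 0.172, -0.0004], [0.172, -0.9851, 0.0003], [-0.0004, -0.0003, -1.0]]
n 2927 axis at grasp xy mm [ 1.2  -0.93] lean deg (x,y) [-33.44  -0.05] med res 0.00026 foot dist [0.1135 0.116  0.1179]
label [ 0.5724 -0.1648  0.2555] err to go world [-0.0009  0.0001 -0.0005] tool [-0.0009 -0.0002  0.0005] tube z [-0.5423 -0.096   0.8347] angle err 0.07
525 [ 0.673 -0.163  0.338] [ 0.75  -0.106  0.407]
lens [ 0.6806 -0.1461  0.3307] yaw,tilt deg [11.61 33.13] rms mm 2.5 med 1.5894041750494046 vp [ 0.5658 -0.1697  0.2542] z [-0.5353 -0.11    0.8374]
284 [ 0.676 -0.162  0.332] [ 0.75  -0.106  0.405]
lens [ 0.6878 -0.1451  0.3325] yaw,tilt deg [10.88 33.54] rms mm 2.0 med 1.209759833235069 vp [ 0.5732 -0.1671  0.2551] z [-0.5426 -0.1043  0.8335]
```

View pics/f1.png

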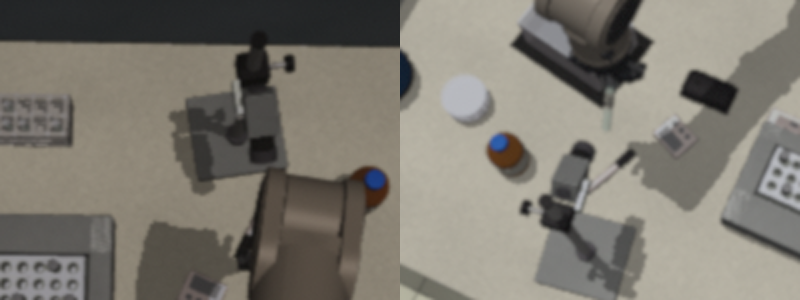

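The picture shows the camera and stand undisturbed, and the tube held leaning in front of the lens with the foot at about (608,115) in the right half. I make a last small nudge and let it settle.

Call:
{"op": "send_rows", "data": {"targets": [[[-0.001,0,0.001],0,0],[[0,0,0],0,0],[[0,0,0],0,0],[[0,0,0],0,0]]}}

```text
time: 24.18
tcp_pos: [0.5442, -0.1708, 0.4497]
ee_rot: [[0.985, 0.172, 0.0], [0.172, -0.985, 0.0], [0.0, -0.0, -1.0]]
force: [-0.2, 0.9, -0.6]
width: 0.0173
grip_force: 45.0
```

```bash
python3 fin.py && python3 -c "
from h import *
s=sensors.state();print(abs(s['joint_vel']).max(),s['grip_force'])
print(bot.sign_off())"
```

```text
24.175 [ 0.5442117  -0.17078707  0.44973577] [[0.9851, 0.1718, 0.0001], [0.1718, -0.9851, 0.0], [0.0001, -0.0, -1.0]]
n 2926 axis at grasp xy mm [ 1.15 -0.9 ] lean deg (x,y) [-33.48  -0.08] med res 0.00026 foot dist [0.1135 0.1157 0.1181]
label [ 0.5712 -0.1651  0.2549] err to go world [0.0003 0.0004 0.0001] tool [ 0.0004 -0.0003 -0.0001] tube z [-0.5433 -0.0962  0.834 ] angle err 0.07
0.00304135091634935 45.02397000789642
the job is handed in; nothing more can be done
None
```

The job is handed in at 24 s: the cover stands upright on the middle of the mat, and the tall tube is held steady with its label about 140 mm in front of the lens, measured within 1 mm and 0.1° of the estimated view point and lean.

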